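Squeeze a snap rivet shut in the studio's hand press

TASK

Take the teal sample tag, whose brass rivet still stands proud, out of the wooden rack and stand it upright and fully down in the slot of the rivet press, without pressing on the rivet with the fingers. Then squeeze the press's two handles together little by little, with no more than 15 N on either, just until the resistance peaks and the rivet gives and snaps shut; stop there instead of bearing down on the shut rivet (no more than 5 N), and let go so that the handles spring open. Leave the riveted tag standing in the press, and leave the mustard tag, the jar and the cup where they are.

Things in the scene. Friction and masses are not known exactly. Their poses are not given: they have to be found in the camera images.
- tag_mid (a point): Centre of the loose tag to be riveted: wooden board with teal panels and top, 50 (own x) x 10 (own y) x 100 mm high (own z), about 100 g; the point is 50 mm above its lower edge. It starts upright in one of the rack's slots, lower edge 4 mm above the table. Grip it across its 10 mm thickness, 25 to 40 mm above this point, clear of the rivet. It works either way round.
- rivet_mid (a point): Centre of the tag's brass rivet, 34 mm above the tag's lower edge, midway along its width and thickness. It has a round cap 18 mm in diameter on each broad face, 7 mm proud of the face while open, 3.5 mm when shut.
- rivet (a joint): How far each rivet cap is pushed in, in m: 0 open, 0.0035 shut (both move together). It takes about 18 N on each cap, the peak being near 0.0012; from about 0.0024 on it snaps shut by itself and stays shut.
- press: Rivet press, fixed. Origin at table height under its slot's centre; x runs along the slot from the handles (-x) to the hinge pins (x +60, y +-29 mm), y across, z up. White base x -45 to 90, y +-46, 12 mm high. A dark yoke 65 mm high covers the pins. Facing each other at x 0, 46 mm up, two brass punches on the levers stand 13.2 to 16.8 mm from the middle plane when open (their screws are set anew each time).
- slot_floor (a point): Centre of the floor of the press's slot, 12 mm above the table. The slot is open above, 54 mm long (press x), 12.5 mm wide (press y), with straight walls up to 26 mm and a flared mouth up to 33 mm above the table. A tag fully seated rests on this floor, its centre 50 mm above it, its thickness across the slot.
- handle_left (a point): Middle of the left (+y) teal handle, 46 mm above the table, 155 mm from its pin: squeeze both here, closing across press y. Handle 82 mm long (x), 12 mm thick (y), 32 to 60 mm above the table. Open, the two handles measure 70 mm over their outer faces; the rivet gives somewhere between 28 and 47 mm, depending on the screws.
- handle_right (a point): Middle of the right (-y) handle, mirror image of the left. Squeezing here takes about 1 N on each handle against the return spring, then from first contact it rises by 0.5 N per mm of opening to a peak of about 8.5 N. Within 1 to 3 mm more the rivet snaps and the force drops to 2 to 3.5 N (less than half); closing further it rises again by 0.75 N per mm. If it has not fallen so far, the rivet springs back when let go.
- lever_left (a joint): Angle of the left lever in rad: 0 open (a light spring returns it), growing as it closes; about 0.06 to 0.15 where the rivet gives.
- lever_right (a joint): Angle of the right lever, likewise.
- rack: Wooden tag rack, fixed, 84 (x) x 180 (y) mm, 24 mm high, origin under its centre. Its two slots (54 mm along x, 12.5 mm along y, 20 mm deep) lie at y +-45 mm.
- spare_mid (a point): Centre of the other tag, with mustard panels and top, same size, already riveted, standing in the rack's other slot. Leave alone.
- jar: Amber glass jar with brass lid, 48 mm diameter, 70 mm high; origin at its underside's centre. Leave alone.
- cup: Open brass cup, 64 mm diameter, 75 mm high; origin at its underside's centre. Leave alone.

How it is judged:
By the outcome, as a careful person would: the job done as asked, in the order asked, and still so for the second after the job is handed in, with the robot touching nothing.
It also fails if it takes over 67 s, if anything falls off the work surface, if the arm or the gripper's body presses on something with over 40 N, if the wrist force passes 120 N, or if a joint passes its speed limit or range.

ROBOT

A 7-joint arm with a two-finger parallel gripper is mounted at the origin on the work surface. World frame = base frame: x ahead of the robot, y to its left, z up, the work surface at z = 0. Lengths are in m, angles in rad, forces in N, time in s.
With the tool pointing down it reaches from about 0.425 to 0.875 m from the base axis. Payload 4.7 kg.
Tool frame: the origin (TCP) lies midway between the tips of the shut fingers; the grasp point (between the pads) lies 19 mm behind it (ctrl.grip_point_offset is the distance from the TCP to the grasp point, in m); z points along the fingers, y is the line along which they close (so a half turn about z gives the same grasp; the last joint's range is limited). The gripper opens to 87 mm and grips with 3 to 60 N. Pads are 19 mm wide; open, the fingers measure 117 mm over their backs; the gripper's body (75 mm by 190 mm) begins 51 mm behind the grasp point.
Start: joints at [-1.256, 0.321, -0.07, 1.45, 0.023, 1.371, -0.057], TCP at [0.193, 0.621, 0.223] pointing down, gripper open.
Joint ranges: [-2.86, 2.86], [-0.3, 2.09], [-1.38, 1.24], [0.06, 2.45], [-1.56, 4.7], [0.09, 2.05], [-2.69, 2.69]. Speed limits (rad/s): [2.57, 2.57, 3.14, 3.14, 3.14, 3.14, 3.14].

INTERFACE

Orientations are given as a rotation vector (axis times angle).
In Python, from bench import ctrl gives the robot as it stands.
- The arm moves only by the tool move_arm, never from a script. Its argument "increments" is text: rows parted by semicolons, each of 7 numbers parted by spaces: the shift along the world's x, y, z in mm, then the turn, a rotation vector about the world's x, y, z in degrees, then the closure in counts, from 0 (fully open) to 255 (shut). A call has exactly 8 rows; each row shifts and turns the commanded pose from where the row before left it; what a row does not reach is not made up. A row lasts 1/12 s, in which the tool goes at most 41.7 mm and 7.16 degrees, less where a joint would pass 70% of its speed; a pose out of reach is approached as far as the arm can. A call with a gripper value outside its range is refused whole. The fingers move at their own pace and stop on an object; "grip_force" is the grip in N (left out, the last holds). Time passes only in rows, so rows that do not move let the fingers close, or fill a call up. It gives the time, the measured TCP pose, the force, the opening and the grip force at its end, in the units of the state.
- ctrl.get_state(): the state, without advancing time (a new reading comes with each control period).
- ctrl.get_image(name): name is "scene" or "side" or "wrist"; returns a dict with "frame" (420x560x3 uint8, red, green, blue), "depth" (420x560 float32, m along the optical axis (not along the pixel's ray), 0 where there is no reading), "fx", "fy", "cx", "cy" (pixels), "k1" (the pictures are not rectified: a ray, as slopes to the right and down, at radius r is drawn at 1 + k1 r^2 times it, then the intrinsics apply), "position" and "orientation" of the camera in the world. Camera axes: x right, y down, z forward; pixel columns grow to the right and rows downward; lengths in m; the calibration is good to about 2 mm. A picture is of the moment at which its call begins.
- ctrl.close_job(): hands the job in; it is judged then, once.
Trained networks look in a picture, given as the dict that the camera call returned (one of the last four; its "shot" number tells which), for a name from the list of things; names that differ only in an ending like _2 or _b are one class to them, and where a whole thing is asked for, a point or a joint stands for the part that bears it (a point fixed in the world has none). Each returns a list of dicts, best first, with "score" (0 to 1); they miss things now and then, are a little off and sometimes report something else, mostly with a low value. They report only what shows in the picture. A call takes as long as a camera call.
- ctrl.find_in(target, picture): "centre" ([x, y, z] in m, in world coordinates, good to about 4 mm: the middle of the surface that is visible of it).
- ctrl.silhouettes(target, picture): "region" (420x560 bool, what is visible of it).
The state is a dict: "time": time; "joint_positions": joint angles; "qd": joint speeds; "joint_torque": joint torques, N m; "position": TCP position; "tool_rot": TCP orientation; "ft_force": force on the tool from outside, world axes, zero at the start; "torque": the same for the moment, N m; "grip_width": opening from 0.0 (shut) to 1.0 (fully open); "grip_force": force on a finger pad.
Only numpy, scipy, OpenCV 4.12 (cv2) and the standard library are available. Lean on these libraries where they do the work, as an engineer would, in place of code of your own. Each camera call takes 0.05 s, during which the arm holds its last target. There are 200 camera calls.

## Working session

There is one attempt and no reset: what is moved stays moved. The work goes in short steps, Python scripts to look and compute and a tool call to move; the robot and the scene stay as the last step left them, time stands still between calls to the robot, and variables do not carry over. Pictures are saved under pics/ and viewed, at most 10 in all, crops included, and the job is handed in when it is done.

Besides the shell and the picture viewer there is one more tool, called after "Call:" as a command line: name --argument value ..., lists and objects as JSON in quotes. move_arm: Moves the arm, as the interface text tells. Its arguments: {"type":"object","properties":{"increments":{"type":"string"},"grip_force":{"type":"number"}},"required":["increments"]}

```bash
mkdir -p pics; cat > h.py <<'E'
import numpy as np,cv2
from scipy.spatial.transform import Rotation as R
from bench import ctrl
def rot(o):
    o=np.array(o,float)
    return o if o.shape==(3,3) else (R.from_rotvec(o).as_matrix() if o.size==3 else R.from_quat(o).as_matrix())
def cloud(p):
    v,u=np.mgrid[0:420,0:560]
    K=np.array([[p['fx'],0,p['cx']],[0,p['fy'],p['cy']],[0,0,1]],float)
    x=(u-p['cx'])/p['fx'];y=(v-p['cy'])/p['fy'];a,b=x.copy(),y.copy()
    for _ in range(8):
        s=1+p['k1']*(a*a+b*b);a,b=x/s,y/s
    d=p['depth'];c=np.stack([a*d,b*d,d],-1)@rot(p['orientation']).T+np.array(p['position'])
    c[d<=0]=np.nan
    return c
def save(p,n): cv2.imwrite('pics/'+n,p['frame'][:,:,::-1])
E
python3 - <<'E'
from h import *
s=ctrl.get_state();print(s)
ims=[]
for c in ['scene','side']:
    p=ctrl.get_image(c);ims.append(p['frame']);print(c,p['position'],p['orientation'],p['fx'],p['k1'])
    C=cloud(p)
    for n in ['tag_mid','rivet_mid','press','slot_floor','handle_left','handle_right','rack','spare_mid','jar','cup']:
        r=ctrl.find_in(n,p)[:2];print(n,[(np.round(q['centre'],4).tolist(),round(q['score'],2)) for q in r])
        m=ctrl.silhouettes(n,p)
        if m:
            g=C[m[0]['region']];g=g[~np.isnan(g[:,0])]
            if len(g): print('   ',round(m[0]['score'],2),len(g),np.round(np.percentile(g,[2,50,98],axis=0),3).tolist())
cv2.imwrite('pics/a.png',np.vstack(ims)[:,:,::-1]);
cv2.imwrite('pics/a.png',cv2.resize(np.hstack(ims)[:,:,::-1],(800,300)))
save(p,'side0.png');
E
```

```text
{'time': 0.0, 'joint_positions': array([-1.25592473,  0.32181731, -0.07012483,  1.45171193,  0.02261792,
        1.37077026, -0.05687808]), 'qd': array([ 2.82715855e-04, -5.88385613e-07,  6.85405053e-04,  2.26734971e-03,
        9.49235302e-04, -3.87217893e-04, -1.81752411e-04]), 'joint_torque': array([ 2.94457623e-04, -4.91282487e+01, -4.03881753e-01, -3.12533391e+01,
       -6.40847068e-02,  4.36048291e-02,  1.55431999e-04]), 'position': array([0.19243065, 0.62027375, 0.22144698]), 'tool_rot': array([-4.70496852e-01, -3.10597325e+00,  3.00012033e-03]), 'ft_force': array([ 0.21020678, -0.04139487,  0.04482135]), 'torque': array([-0.00080553, -0.01594835,  0.04907757]), 'grip_force': 0.0, 'grip_width': 1.0004513106298103}
scene [ 1.23944941 -0.02703551  0.79481041] [-1.85158855 -1.68742198  0.67034622] 492.02135930430177 -0.08684828648605616
tag_mid [([0.5704, 0.2003, 0.0727], 0.58)]
    0.9 406 [[0.54, 0.189, 0.023], [0.574, 0.195, 0.069], [0.588, 0.204, 0.104]]
rivet_mid [([0.5746, 0.1996, 0.0709], 0.77)]
    0.96 441 [[0.539, 0.189, 0.018], [0.571, 0.195, 0.069], [0.588, 0.211, 0.
[... 1876 characters left out ...]
05, 0.051], [0.621, -0.097, 0.061]]
handle_right [([0.5103, -0.1623, 0.0448], 0.86)]
    0.67 1083 [[0.443, -0.199, 0.021], [0.512, -0.162, 0.049], [0.616, -0.155, 0.059]]
rack [([0.5448, 0.2051, 0.0026], 0.56)]
    0.64 4191 [[0.518, 0.075, 0.002], [0.544, 0.207, 0.005], [0.598, 0.245, 0.025]]
spare_mid [([0.5583, 0.1156, 0.072], 0.73)]
    0.57 1566 [[0.535, 0.108, 0.024], [0.557, 0.116, 0.07], [0.583, 0.119, 0.105]]
jar [([0.7213, 0.0463, 0.0418], 0.76), ([0.5566, 0.2097, 0.0754], 0.61)]
    0.72 1072 [[0.71, 0.019, 0.004], [0.722, 0.046, 0.044], [0.748, 0.056, 0.07]]
cup [([0.3949, 0.0336, 0.0552], 0.67)]
    0.6 2273 [[0.367, -0.014, 0.001], [0.394, 0.032, 0.053], [0.423, 0.045, 0.076]]
```

View pics/a.png

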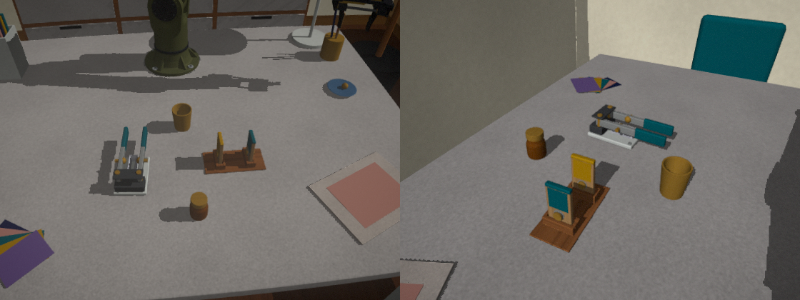

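The overview shows the press at the left (scene image about 130,165), with its handles pointing towards the robot. The rack (235,158) holds the mustard tag (220,145) and the teal tag (250,148). The jar and cup are well clear. Next I fit the poses from the point clouds.

```bash
cat >> h.py <<'E'
def near(C,c,r,z0,z1):
    g=C.reshape(-1,3);ok=np.isfinite(g[:,0]);g=g[ok]
    return g[(np.hypot(g[:,0]-c[0],g[:,1]-c[1])<r)&(g[:,2]>z0)&(g[:,2]<z1)]
def rect(g):
    (c,s,a)=cv2.minAreaRect((g[:,:2]*1000).astype(np.float32));return np.round(c,1),np.round(s,1),round(a,1),len(g)
E
python3 - <<'E'
from h import *
for c in ['scene','side']:
    p=ctrl.get_image(c);C=cloud(p)
    hsv=cv2.cvtColor(p['frame'],cv2.COLOR_RGB2HSV)
    print(c,'table z',np.median(near(C,(.56,0.0),.03,-.03,.03)[:,2]))
    print('tagtop',rect(near(C,(.561,.203),.04,.098,.112)),'sparetop',rect(near(C,(.561,.112),.035,.098,.112)))
    print('racktop',rect(near(C,(.561,.158),.11,.019,.028)))
    T=C.copy();T[~((hsv[...,0]>80)&(hsv[...,0]<105)&(hsv[...,1]>120))]=np.nan
    g=near(T,(.5,-.135),.12,.0555,.066)
    for q in (g[g[:,1]>-.137],g[g[:,1]<-.137]): print('handle top',rect(q))
    print('yoke',rect(near(C,(.62,-.14),.06,.0625,.07)))
    print('base',rect(near(C,(.6,-.14),.12,.009,.015)))
E
```

```text
scene table z -0.0017409646933389533
tagtop (array([562.2, 199.5]), array([52.1, 10.9]), 0.3, 107) sparetop (array([564. , 109.5]), array([50. , 10.7]), 1.6, 103)
racktop (array([562.3, 154.6]), array([ 68.7, 119.5]), 0.1, 355)
handle top (array([ 489.5, -107.8]), array([10.5, 76.6]), 86.4, 115)
handle top (array([ 485. , -165.3]), array([10.2, 79.1]), 85.0, 119)
yoke (array([ 634.7, -149.8]), array([80. , 33.4]), 84.7, 429)
base (array([ 594. , -145.3]), array([ 91.1, 133.9]), 83.9, 439)
side table z 0.00026488635840027364
tagtop (array([559.7, 201. ]), array([51. , 11.6]), 0.4, 362) sparetop (array([559.4, 111.1]), array([12.7, 49.2]), 89.8, 266)
racktop (array([559.9, 156.5]), array([ 66.9, 119. ]), 0.1, 957)
handle top (array([ 485.4, -103.7]), array([10., 79.]), 84.9, 197)
handle top (array([ 480.5, -162.1]), array([15.1, 80. ]), 82.3, 170)
yoke (array([ 630. , -147.1]), array([79.3, 34.3]), 85.4, 329)
base (array([ 592. , -122.6]), array([ 50.1, 134.6]), 85.3, 675)
```

Call:
move_arm --increments "23 -26.25 0 0 0 1.08 0;23 -26.25 0 0 0 1.08 0;23 -26.25 0 0 0 1.08 0;23 -26.25 0 0 0 1.08 0;23 -26.25 0 0 0 1.08 0;23 -26.25 0 0 0 1.08 0;23 -26.25 0 0 0 1.08 0;23 -26.25 0 0 0 1.08 0" --grip_force 10

```text
time: 2.87
position: [0.3776, 0.4094, 0.2229]
tool_rot: [0.234, 3.133, 0.001]
ft_force: [0.5, 0.0, -0.3]
grip_width: 1.003
grip_force: 0.0
```

Call:
move_arm --increments "23 -26.25 0 0 0 1.08 0;23 -26.25 0 0 0 1.08 0;23 -26.25 0 0 0 1.08 0;23 -26.25 0 0 0 1.08 0;23 -26.25 0 0 0 1.08 0;23 -26.25 0 0 0 1.08 0;23 -26.25 0 0 0 1.08 0;23 -26.25 0 0 0 1.08 0"

```text
time: 3.53
position: [0.5616, 0.1995, 0.2229]
tool_rot: [-0.003, 3.141, 0.001]
ft_force: [0.3, 0.0, -0.5]
grip_width: 1.004
grip_force: 0.0
```

```bash
cat >> h.py <<'E'
def pose():
    s=ctrl.get_state();M=rot(s['tool_rot']);yy=M[:,1]*np.sign(M[1,1])
    print('t',round(s['time'],2),'tcp',np.round(np.array(s['position'])*1000,1),'yaw-y',round(np.degrees(np.arctan2(yy[1],yy[0])),2),'z',np.round(M[:,2],3),'F',np.round(s['ft_force'],2),'w',round(s['grip_width']*87,2),'gf',round(s['grip_force'],2))
E
python3 - <<'E'
from h import *
pose()
p=ctrl.get_image('wrist');C=cloud(p);save(p,'w1.png');print(p['position'],p['orientation'])
print('table',np.median(near(C,(.65,.2),.03,-.03,.03)[:,2]))
print('tagtop',rect(near(C,(.561,.2),.04,.098,.112)))
print('rivet lvl',rect(near(C,(.561,.2),.04,.085,.112)))
print('racktop',rect(near(C,(.561,.158),.11,.019,.028)))
E
```

```text
t 3.53 tcp [561.6 199.5 222.9] yaw-y 90.11 z [ 0.001  0.    -1.   ] F [ 0.26  0.01 -0.51] w 87.37 gf 0.0
[0.48871017 0.20016659 0.38488181] [2.0784143  2.0797837  0.27994971]
table -0.0002700892459973625
tagtop (array([559.4, 201.6]), array([49.6,  9.9]), 0.3, 556)
rivet lvl (array([559.4, 201.6]), array([49.6,  9.9]), 0.3, 574)
racktop (array([559.5, 156.7]), array([ 66.4, 117.5]), 0.7, 1157)
```

View pics/w1.png

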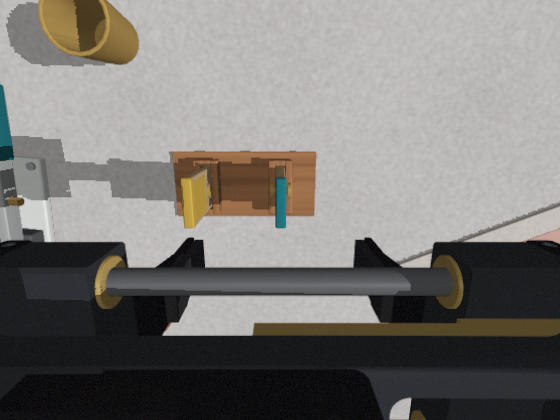

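The wrist view shows the teal tag's top at about (281,200), midway between the fingers, and the mustard tag clear at (195,200). I'll descend and grip.

Call:
move_arm --increments "-1 1 -20 0 0 0 0;-1 0.5 -20 0 0 0 0;0 0 -20 0 0 0 0;0 0 -20 0 0 0 0;0 0 -20 0 0 0 0;0 0 -20 0 0 0 0;0 0 -20 0 0 0 0;0 0 -16 0 0 0 0" --grip_force 12

```text
time: 4.25
position: [0.5579, 0.2024, 0.0651]
tool_rot: [0.001, -3.14, 0.001]
ft_force: [0.3, 0.2, 0.4]
grip_width: 1.0
grip_force: 0.0
```

Call:
move_arm --increments "0 0 0 0 0 0 120;0 0 0 0 0 0 180;0 0 0 0 0 0 210;0 0 0 0 0 0 235;0 0 0 0 0 0 240;0 0 0 0 0 0 240;0 0 0 0 0 0 240;0 0 0 0 0 0 240"

```text
time: 4.92
position: [0.5588, 0.2024, 0.0669]
tool_rot: [-0.001, 3.141, 0.001]
ft_force: [-0.4, 0.4, -0.3]
grip_width: 0.478
grip_force: 0.0
```

```bash
python3 -c "
from h import *
pose()"
```

```text
t 4.92 tcp [558.8 202.4  66.9] yaw-y 90.04 z [ 0.001  0.    -1.   ] F [-0.39  0.37 -0.25] w 41.56 gf 0.0
```

Call:
move_arm --increments "0 -1 0 0 0 0 240;0 0 0 0 0 0 240;0 0 0 0 0 0 240;0 0 0 0 0 0 240;0 0 0 0 0 0 240;0 0 0 0 0 0 240;0 0 0 0 0 0 240;0 0 0 0 0 0 240"

```text
time: 5.58
position: [0.5586, 0.2013, 0.0665]
tool_rot: [0.001, -3.142, -0.0]
ft_force: [1.2, 0.3, -0.2]
grip_width: 0.115
grip_force: 12.0
```

```bash
python3 -c "
from h import *
pose()"
```

```text
t 5.58 tcp [558.6 201.3  66.5] yaw-y 90.05 z [-0.  0. -1.] F [ 1.17  0.28 -0.16] w 9.98 gf 12.0
```

Call:
move_arm --increments "0 0 10 0 0 0 240;0 0 15 0 0 0 240;0 0 20 0 0 0 240;0 0 25 0 0 0 240;0 0 25 0 0 0 240;0 0 25 0 0 0 240;0 0 20 0 0 0 240;0 0 20 0 0 0 240"

```text
time: 6.25
position: [0.5587, 0.2013, 0.2288]
tool_rot: [-0.001, 3.14, 0.001]
ft_force: [0.5, -0.3, -0.1]
grip_width: 0.11
grip_force: 12.0
```

Call:
move_arm --increments "7 -38 5 0 0 -0.6 240;7 -38 5 0 0 -0.6 240;7 -38 5 0 0 -0.6 240;7 -38 5 0 0 -0.6 240;7 -38 5 0 0 -0.6 240;7 -38 5 0 0 -0.6 240;7 -38 5 0 0 -0.6 240;7 -38 5 0 0 -0.6 240"

```text
time: 6.92
position: [0.6145, -0.1044, 0.2677]
tool_rot: [0.131, 3.138, 0.001]
ft_force: [0.3, -0.1, -1.6]
grip_width: 0.111
grip_force: 12.0
```

Call:
move_arm --increments "5 -25 0 0 0 0 240;0 -15 0 0 0 0 240;0 0 0 0 0 0 240;0 0 0 0 0 0 240;0 0 0 0 0 0 240;0 0 0 0 0 0 240;0 0 0 0 0 0 240;0 0 0 0 0 0 240"

```text
time: 7.58
position: [0.6198, -0.1411, 0.2667]
tool_rot: [0.127, 3.139, 0.001]
ft_force: [0.4, -0.4, -0.8]
grip_width: 0.11
grip_force: 12.0
```

```bash
python3 - <<'E'
from h import *
pose()
p=ctrl.get_image('wrist');C=cloud(p);save(p,'w2.png')
np.savez('w2.npz',C=C,f=p['frame'])
hsv=cv2.cvtColor(p['frame'],cv2.COLOR_RGB2HSV)
T=C.copy();T[~((hsv[...,0]>80)&(hsv[...,0]<105)&(hsv[...,1]>120))]=np.nan
g=near(T,(.5,-.135),.12,.0555,.066)
for q in (g[g[:,1]>-.137],g[g[:,1]<-.137]): print('handle top',rect(q))
print('yoke',rect(near(C,(.62,-.14),.06,.0625,.07)))
print('base',rect(near(C,(.6,-.14),.1,.009,.015)))
print('slotwalls',rect(near(C,(.575,-.14),.035,.0305,.0345)))
for n in ['slot_floor','handle_left','handle_right','tag_mid']: print(n,[(np.round(q['centre'],4).tolist(),round(q['score'],2)) for q in ctrl.find_in(n,p)[:2]])
E
```

```text
t 7.58 tcp [ 619.8 -141.1  266.7] yaw-y 85.38 z [ 0.     0.001 -1.   ] F [ 0.43 -0.4  -0.82] w 9.58 gf 12.0
handle top (array([ 486.3, -105.8]), array([11.6, 79.9]), 85.3, 778)
handle top (array([ 481.2, -163.5]), array([11.2, 80.5]), 84.4, 763)
yoke (array([ 631. , -147.1]), array([79.8, 33.4]), 85.3, 1468)
base (array([ 589.5, -143.6]), array([ 91.6, 130.6]), 85.3, 2180)
slotwalls (array([ 571.4, -142.5]), array([26.3, 60.8]), 85.5, 344)
slot_floor [([0.57, -0.1435, 0.0533], 0.66)]
handle_left [([0.5282, -0.1137, 0.0577], 0.7)]
handle_right [([0.5225, -0.1623, 0.0568], 0.87), ([0.4184, 0.0069, 0.024], 0.72)]
tag_mid [([0.6012, -0.1407, 0.3028], 0.96)]
```

View pics/w2.png

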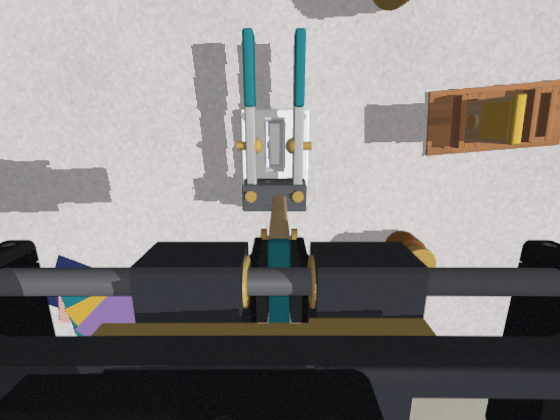

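The wrist view shows the slot at (277,143), punches at row 146, handles at (250,68) and (299,68), and the tag hanging straight. The handle and base fits disagree by about 7 mm along x, so I'll check that with the brass punches and the slot.

```bash
python3 - <<'E'
from h import *
d=np.load('w2.npz');C=d['C'];f=d['f'];hsv=cv2.cvtColor(f,cv2.COLOR_RGB2HSV)
th=np.radians(-4.6);ex=np.array([np.cos(th),np.sin(th)]);ey=np.array([-ex[1],ex[0]])
o=np.array([.5714,-.1427])
P=np.stack([(C[...,:2]-o)@ex,(C[...,:2]-o)@ey,C[...,2]],-1)*1000
br=(hsv[...,0]>10)&(hsv[...,0]<30)&(hsv[...,1]>110)
sub=lambda a:[np.round(np.nanpercentile(a[:,i],[1,50,99]),1).tolist() for i in range(3)]
for n,(u0,u1,v0,v1) in dict(knobs=(230,325,135,158),pins=(240,310,185,207)).items():
    m=np.zeros_like(br);m[v0:v1,u0:u1]=1;m&=br&(P[...,2]>25)&(P[...,2]<75)
    for s in(-1,1): print(n,sub(P[m&(P[...,1]*s>0)]))
teal=(hsv[...,0]>80)&(hsv[...,0]<105)&(hsv[...,1]>120)&(P[...,2]>52)&(P[...,2]<64)&(P[...,0]<0)
for s in(-1,1): print('handle',sub(P[teal&(P[...,1]*s>0)]))
b=(P[...,2]>9)&(P[...,2]<15)&(abs(P[...,1])<60)&(abs(P[...,0])<100);print('base',sub(P[b]))
fl=(P[...,2]>8)&(P[...,2]<16)&(abs(P[...,1])<6)&(abs(P[...,0])<29);print('floor',fl.sum(),sub(P[fl]))
rim=(P[...,2]>30.5)&(P[...,2]<34.5)&(abs(P[...,1])<18)&(abs(P[...,0])<38);print('rim',sub(P[rim]))
y=(P[...,2]>62)&(P[...,2]<68)&(abs(P[...,1])<50)&(P[...,0]>30);print('yoke',sub(P[y]))
E
```

```text
knobs [[-10.0, -3.1, 5.1], [-44.8, -21.2, -15.3], [47.9, 51.1, 55.8]]
knobs [[-10.0, -2.1, 5.4], [16.7, 22.7, 45.1], [48.7, 52.2, 56.7]]
pins [[50.8, 57.2, 64.2], [-35.1, -28.7, -22.6], [64.7, 67.7, 69.3]]
pins [[50.9, 57.2, 63.6], [22.7, 29.1, 36.1], [64.9, 67.8, 70.1]]
handle [[-127.0, -90.3, -49.0], [-33.1, -27.4, -22.2], [53.2, 59.5, 61.4]]
handle [[-126.4, -89.1, -48.9], [24.3, 29.9, 35.6], [56.8, 59.6, 61.4]]
base [[-47.1, -8.7, 48.7], [-44.6, 0.4, 45.8], [9.5, 11.6, 13.8]]
floor 358 [[-28.2, -2.2, 23.5], [-5.4, 0.2, 5.7], [9.8, 11.7, 13.5]]
rim [[-36.5, -4.4, 30.3], [-12.7, -0.6, 13.4], [30.6, 32.4, 34.3]]
yoke [[43.2, 56.6, 76.2], [-38.7, -5.5, 39.3], [62.5, 64.8, 67.8]]
```

Allowing for the camera calibration, the slot floor, pins, punches and base agree on an origin of about (568.9, -142.1) mm and a yaw of about -4.6°. I'll move the tag over the slot.

Call:
move_arm --increments "-26 -0.5 -10 0 0 0 240;-25.6 -0.5 -20 0 0 0 240;0 0 -30 0 0 0 240;0 0 -30 0 0 0 240;0 0 -30 0 0 0 240;0 0 -24 0 0 0 240;0 0 -15 0 0 0 240;0 0 -5 0 0 0 240"

```text
time: 8.5
position: [0.5659, -0.1432, 0.0996]
tool_rot: [-0.13, -3.134, -0.001]
ft_force: [-1.3, 0.3, -0.2]
grip_width: 0.113
grip_force: 12.0
```

Call:
move_arm --increments "0 0 0 0 0 0 240;0 0 0 0 0 0 240;0 0 0 0 0 0 240;0 0 0 0 0 0 240;0 0 0 0 0 0 240;0 0 0 0 0 0 240;0 0 0 0 0 0 240;0 0 0 0 0 0 240"

```text
time: 9.17
position: [0.5681, -0.1437, 0.1028]
tool_rot: [0.13, 3.139, 0.0]
ft_force: [-0.7, -0.0, -1.5]
grip_width: 0.114
grip_force: 12.0
```

```bash
python3 - <<'E'
from h import *
pose()
a=[]
for c in('side','scene'):
    p=ctrl.get_image(c)
    m=ctrl.silhouettes('press',p)[0]['region'];v,u=np.where(m);cv,cu=int(np.median(v)),int(np.median(u))
    cu=min(max(cu,80),479);cv=min(max(cv,75),340)
    a.append(cv2.resize(p['frame'][cv-75:cv+75,cu-80:cu+80,::-1],(400,375)))
p=ctrl.get_image('wrist')
cv2.imwrite('pics/s3.png',np.hstack(a))
E
```

```text
t 9.17 tcp [ 568.1 -143.7  102.8] yaw-y 85.25 z [ 0.  0. -1.] F [-0.69 -0.04 -1.5 ] w 9.94 gf 12.0
```

View pics/s3.png

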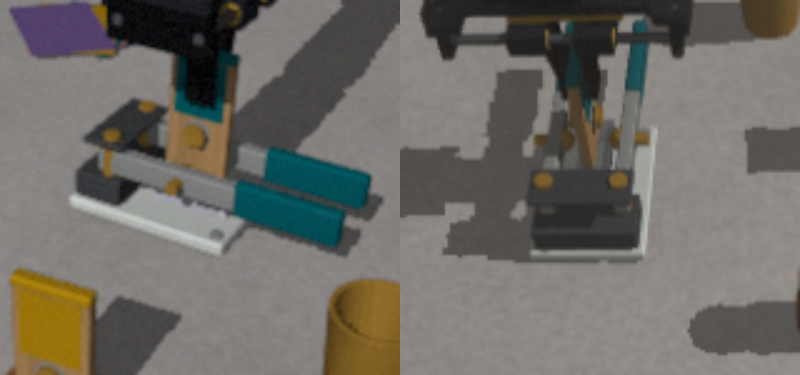

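The crops show the tag hanging straight between the two levers, just above the slot, with the rivet clear of the fingers. I'll correct y by +1.6 mm and lower it slowly.

Call:
move_arm --increments "0 1.5 0 0 0 0 240;0 0 -3 0 0 0 240;0 0 -3 0 0 0 240;0 0 -3 0 0 0 240;0 0 -3 0 0 0 240;0 0 -3 0 0 0 240;0 0 0 0 0 0 240;0 0 0 0 0 0 240"

```text
time: 10.08
position: [0.5678, -0.1422, 0.0872]
tool_rot: [-0.13, -3.138, -0.0]
ft_force: [-0.4, -0.8, -0.5]
grip_width: 0.114
grip_force: 12.0
```

Call:
move_arm --increments "0 0 -2 0 0 0 240;0 0 -2 0 0 0 240;0 0 -2 0 0 0 240;0 0 -2 0 0 0 240;0 0 -1.5 0 0 0 240;0 0 0 0 0 0 240;0 0 0 0 0 0 240;0 0 0 0 0 0 240"

```text
time: 10.75
position: [0.5681, -0.1422, 0.0781]
tool_rot: [0.13, 3.139, 0.0]
ft_force: [0.3, 0.2, -0.6]
grip_width: 0.117
grip_force: 12.0
```

Call:
move_arm --increments "0 0 -1 0 0 0 240;0 0 -1 0 0 0 240;0 0 -1 0 0 0 240;0 0 -0.7 0 0 0 240;0 0 0 0 0 0 240;0 0 0 0 0 0 240;0 0 0 0 0 0 240;0 0 0 0 0 0 240"

```text
time: 11.42
position: [0.5681, -0.1422, 0.0746]
tool_rot: [0.13, 3.139, 0.0]
ft_force: [-0.2, 0.8, 0.8]
grip_width: 0.115
grip_force: 12.0
```

Call:
move_arm --increments "0 0 -0.5 0 0 0 240;0 0 -0.5 0 0 0 240;0 0 0 0 0 0 240;0 0 0 0 0 0 240;0 0 0 0 0 0 240;0 0 0 0 0 0 240;0 0 0 0 0 0 240;0 0 0 0 0 0 240"

```text
time: 12.08
position: [0.5683, -0.1423, 0.0745]
tool_rot: [0.13, 3.138, 0.001]
ft_force: [-2.6, 0.5, 8.1]
grip_width: 0.109
grip_force: 12.0
```

Contact force rose at the expected seated height, so the tag is on the floor. I'll release and rise.

Call:
move_arm --increments "0 0 0.7 0 0 0 240;0 0 0 0 0 0 225;0 0 0 0 0 0 220;0 0 0 0 0 0 210;0 0 0 0 0 0 190;0 0 0 0 0 0 160;0 0 0 0 0 0 120;0 0 0 0 0 0 80"

```text
time: 12.75
position: [0.568, -0.1422, 0.0739]
tool_rot: [-0.13, -3.139, -0.0]
ft_force: [0.2, 0.8, -0.3]
grip_width: 0.395
grip_force: 0.0
```

Call:
move_arm --increments "0 0 0 0 0 0 0;0 0 5 0 0 0 0;0 0 10 0 0 0 0;0 0 20 0 0 0 0;0 0 30 0 0 0 0;0 0 30 0 0 0 0;0 0 30 0 0 0 0;0 0 20 0 0 0 0"

```text
time: 13.42
position: [0.5691, -0.1428, 0.2236]
tool_rot: [0.131, 3.134, -0.0]
ft_force: [-0.2, 0.2, 0.4]
grip_width: 0.967
grip_force: 0.0
```

Call:
move_arm --increments "30 0 0 0 0 0 0;30 0 0 0 0 0 0;0 0 0 0 0 0 0;0 0 0 0 0 0 0;0 0 0 0 0 0 0;0 0 0 0 0 0 0;0 0 0 0 0 0 0;0 0 0 0 0 0 0"

```text
time: 14.08
position: [0.6275, -0.1424, 0.2197]
tool_rot: [0.131, 3.138, 0.001]
ft_force: [-0.3, 0.7, 0.7]
grip_width: 1.001
grip_force: 0.0
```

```bash
cat > m.py <<'E'
from h import *
import sys
pose()
p=ctrl.get_image('wrist');C=cloud(p);f=p['frame'];hsv=cv2.cvtColor(f,cv2.COLOR_RGB2HSV)
if len(sys.argv)>1: save(p,sys.argv[1])
th=np.radians(-4.6);ex=np.array([np.cos(th),np.sin(th)]);ey=np.array([-ex[1],ex[0]])
o=np.array([.5689,-.1421])
P=np.stack([(C[...,:2]-o)@ex,(C[...,:2]-o)@ey,C[...,2]],-1)*1000
sub=lambda a:[np.round(np.nanpercentile(a[:,i],[1,50,99]),1).tolist() for i in range(3)] if len(a)>3 else None
teal=(hsv[...,0]>80)&(hsv[...,0]<105)&(hsv[...,1]>120)
h=teal&(P[...,2]>52)&(P[...,2]<64)&(P[...,0]<0)&(P[...,0]>-160)
for s in(-1,1): print('handle',sub(P[h&(P[...,1]*s>0)]))
t=(abs(P[...,0])<40)&(abs(P[...,1])<25)&(P[...,2]>105)&(P[...,2]<125);print('tagtop',t.sum(),sub(P[t]))
if t.sum()>5: print(rect(C[t]))
E
python3 m.py w4.png
```

```text
t 14.08 tcp [ 627.5 -142.4  219.7] yaw-y 85.21 z [ 0.001  0.    -1.   ] F [-0.34  0.74  0.74] w 87.08 gf 0.0
handle [[-124.4, -87.7, -46.1], [-33.7, -27.9, -22.6], [53.3, 59.5, 61.5]]
handle [[-124.1, -86.7, -46.6], [23.7, 29.3, 35.1], [56.7, 59.6, 61.5]]
tagtop 686 [[-24.0, 0.2, 24.8], [-4.2, 0.9, 5.8], [109.4, 111.9, 113.7]]
(array([ 569.5, -141.3]), array([ 9.9, 49.1]), 85.2, 686)
```

View pics/w4.png

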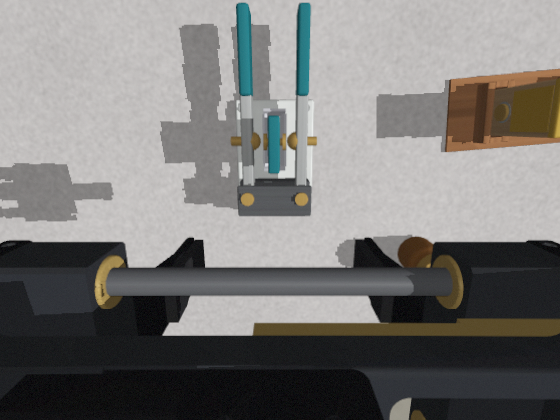

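The tag stands seated, its top measured at 111.9 mm against 112 expected, at about (274,143) in the picture between the punches. Next I go to the handles.

Call:
move_arm --increments "-37 2 0 0 0 0 0;-37 2 0 0 0 0 0;-37 2 0 0 0 0 0;-37 2 -10 0 0 0 0;0 0 -30 0 0 0 0;0 0 -30 0 0 0 0;0 0 -30 0 0 0 0;0 0 -20 0 0 0 0"

```text
time: 14.8
position: [0.4784, -0.1337, 0.0973]
tool_rot: [-0.13, -3.138, -0.002]
ft_force: [-0.9, 1.1, -0.7]
grip_width: 1.001
grip_force: 0.0
```

Call:
move_arm --increments "0 0 0 0 0 0 0;0 0 0 0 0 0 0;0 0 0 0 0 0 0;0 0 0 0 0 0 0;0 0 0 0 0 0 0;0 0 0 0 0 0 0;0 0 0 0 0 0 0;0 0 0 0 0 0 0"

```text
time: 15.47
position: [0.4803, -0.1342, 0.0995]
tool_rot: [0.13, 3.138, 0.0]
ft_force: [0.6, 0.4, 0.4]
grip_width: 0.995
grip_force: 0.0
```

```bash
python3 m.py; python3 - <<'E'
from h import *
p=ctrl.get_image('scene');cv2.imwrite('pics/s5.png',cv2.resize(p['frame'][150:300,60:260,::-1],(800,600)))
E
```

```text
t 15.47 tcp [ 480.3 -134.2   99.5] yaw-y 85.25 z [ 0.001  0.    -1.   ] F [0.55 0.43 0.43] w 86.56 gf 0.0
handle [[-126.8, -97.0, -63.1], [-33.7, -27.8, -22.8], [53.1, 59.4, 61.1]]
handle [[-126.6, -96.8, -63.0], [23.4, 28.7, 35.0], [52.9, 59.4, 61.0]]
tagtop 0 None
```

View pics/s5.png

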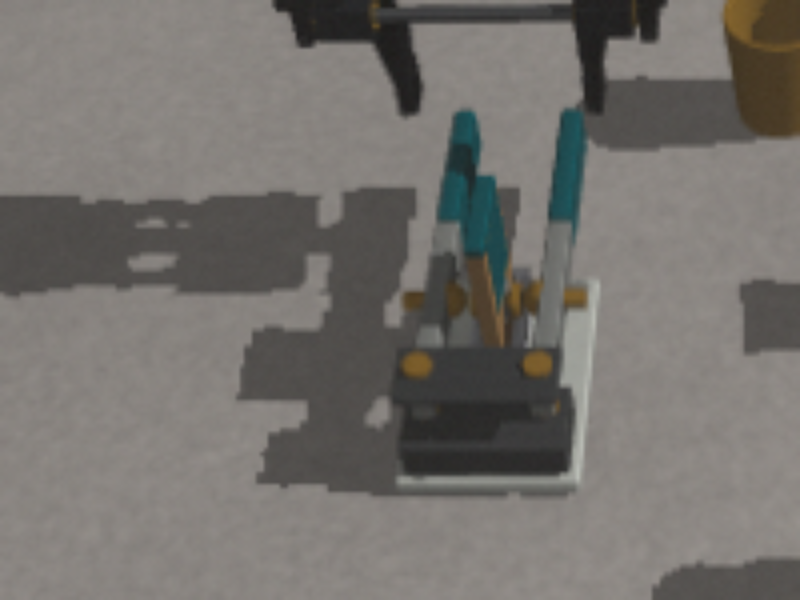

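The scene crop shows the fingers straddling the handle line (tips at about (408,105) and (597,105)), with the handles between them and the tag upright. I'll descend.

Call:
move_arm --increments "0 0 -10 0 0 0 0;0 0 -15 0 0 0 0;0 0 -15 0 0 0 0;0 0 -15 0 0 0 0;0 0 -10 0 0 0 20;0 0 -7.5 0 0 0 35;0 0 0 0 0 0 40;0 0 0 0 0 0 44" --grip_force 12

```text
time: 16.23
position: [0.4799, -0.1343, 0.0264]
tool_rot: [-0.13, -3.138, 0.0]
ft_force: [-0.5, 0.2, 0.2]
grip_width: 0.849
grip_force: 0.0
```

Call:
move_arm --increments "0 0 0 0 0 0 48;0 0 0 0 0 0 51;0 0 0 0 0 0 54;0 0 0 0 0 0 57;0 0 0 0 0 0 60;0 0 0 0 0 0 63;0 0 0 0 0 0 63;0 0 0 0 0 0 63"

```text
time: 16.9
position: [0.4804, -0.1341, 0.0268]
tool_rot: [0.13, 3.138, 0.0]
ft_force: [0.7, -0.3, 1.0]
grip_width: 0.754
grip_force: 0.8
```

Call:
move_arm --increments "0 0 0 0 0 0 65;0 0 0 0 0 0 67;0 0 0 0 0 0 69;0 0 0 0 0 0 71;0 0 0 0 0 0 73;0 0 0 0 0 0 75;0 0 0 0 0 0 75;0 0 0 0 0 0 75"

```text
time: 17.57
position: [0.4801, -0.1342, 0.0266]
tool_rot: [0.13, 3.139, 0.0]
ft_force: [1.7, -0.5, 0.7]
grip_width: 0.709
grip_force: 0.9
```

Call:
move_arm --increments "0 0 0 0 0 0 77;0 0 0 0 0 0 79;0 0 0 0 0 0 81;0 0 0 0 0 0 83;0 0 0 0 0 0 85;0 0 0 0 0 0 87;0 0 0 0 0 0 87;0 0 0 0 0 0 87"

```text
time: 18.23
position: [0.48, -0.1342, 0.0266]
tool_rot: [0.13, 3.139, 0.0]
ft_force: [0.7, -0.1, 0.9]
grip_width: 0.662
grip_force: 1.7
```

Call:
move_arm --increments "0 0 0 0 0 0 89;0 0 0 0 0 0 91;0 0 0 0 0 0 93;0 0 0 0 0 0 95;0 0 0 0 0 0 97;0 0 0 0 0 0 99;0 0 0 0 0 0 99;0 0 0 0 0 0 99"

```text
time: 18.9
position: [0.4801, -0.1341, 0.0266]
tool_rot: [0.13, 3.139, 0.0]
ft_force: [1.8, 0.4, -0.7]
grip_width: 0.615
grip_force: 3.7
```

Call:
move_arm --increments "0 0 0 0 0 0 100;0 0 0 0 0 0 101;0 0 0 0 0 0 102;0 0 0 0 0 0 103;0 0 0 0 0 0 104;0 0 0 0 0 0 105;0 0 0 0 0 0 105;0 0 0 0 0 0 105"

```text
time: 19.57
position: [0.4801, -0.1342, 0.0266]
tool_rot: [0.13, 3.139, 0.0]
ft_force: [1.4, 0.2, 0.0]
grip_width: 0.591
grip_force: 4.8
```

Call:
move_arm --increments "0 0 0 0 0 0 106;0 0 0 0 0 0 107;0 0 0 0 0 0 108;0 0 0 0 0 0 109;0 0 0 0 0 0 110;0 0 0 0 0 0 111;0 0 0 0 0 0 111;0 0 0 0 0 0 111"

```text
time: 20.23
position: [0.4801, -0.1342, 0.0266]
tool_rot: [0.13, 3.139, 0.0]
ft_force: [1.9, -0.5, -0.9]
grip_width: 0.564
grip_force: 5.8
```

Call:
move_arm --increments "0 0 0 0 0 0 112;0 0 0 0 0 0 113;0 0 0 0 0 0 114;0 0 0 0 0 0 115;0 0 0 0 0 0 116;0 0 0 0 0 0 116;0 0 0 0 0 0 116;0 0 0 0 0 0 116"

```text
time: 20.9
position: [0.4801, -0.1342, 0.0266]
tool_rot: [0.13, 3.139, 0.0]
ft_force: [2.2, 0.2, -0.6]
grip_width: 0.546
grip_force: 6.7
```

Call:
move_arm --increments "0 0 0 0 0 0 117;0 0 0 0 0 0 117;0 0 0 0 0 0 118;0 0 0 0 0 0 118;0 0 0 0 0 0 119;0 0 0 0 0 0 119;0 0 0 0 0 0 120;0 0 0 0 0 0 120"

```text
time: 21.57
position: [0.4801, -0.1342, 0.0266]
tool_rot: [0.13, 3.139, 0.0]
ft_force: [3.7, -0.4, -0.5]
grip_width: 0.534
grip_force: 7.3
```

Call:
move_arm --increments "0 0 0 0 0 0 121;0 0 0 0 0 0 121;0 0 0 0 0 0 122;0 0 0 0 0 0 122;0 0 0 0 0 0 123;0 0 0 0 0 0 123;0 0 0 0 0 0 123;0 0 0 0 0 0 123"

```text
time: 22.23
position: [0.4801, -0.1342, 0.0266]
tool_rot: [0.13, 3.139, 0.0]
ft_force: [4.3, -0.4, -1.8]
grip_width: 0.521
grip_force: 7.7
```

Call:
move_arm --increments "0 0 0 0 0 0 124;0 0 0 0 0 0 124;0 0 0 0 0 0 125;0 0 0 0 0 0 125;0 0 0 0 0 0 126;0 0 0 0 0 0 126;0 0 0 0 0 0 126;0 0 0 0 0 0 126"

```text
time: 22.9
position: [0.4801, -0.1342, 0.0266]
tool_rot: [0.13, 3.139, 0.0]
ft_force: [3.6, 0.0, -1.6]
grip_width: 0.51
grip_force: 8.1
```

Call:
move_arm --increments "0 0 0 0 0 0 127;0 0 0 0 0 0 127;0 0 0 0 0 0 127;0 0 0 0 0 0 128;0 0 0 0 0 0 128;0 0 0 0 0 0 128;0 0 0 0 0 0 128;0 0 0 0 0 0 128"

```text
time: 23.57
position: [0.4802, -0.1342, 0.0266]
tool_rot: [0.13, 3.139, 0.0]
ft_force: [4.3, -0.6, -3.3]
grip_width: 0.502
grip_force: 8.2
```

Call:
move_arm --increments "0 0 0 0 0 0 129;0 0 0 0 0 0 129;0 0 0 0 0 0 129;0 0 0 0 0 0 130;0 0 0 0 0 0 130;0 0 0 0 0 0 130;0 0 0 0 0 0 130;0 0 0 0 0 0 130"

```text
time: 24.23
position: [0.4802, -0.1342, 0.0266]
tool_rot: [0.13, 3.138, 0.0]
ft_force: [4.3, -0.5, -2.4]
grip_width: 0.49
grip_force: 8.4
```

Call:
move_arm --increments "0 0 0 0 0 0 131;0 0 0 0 0 0 131;0 0 0 0 0 0 131;0 0 0 0 0 0 132;0 0 0 0 0 0 132;0 0 0 0 0 0 132;0 0 0 0 0 0 132;0 0 0 0 0 0 132"

```text
time: 24.9
position: [0.4802, -0.1342, 0.0266]
tool_rot: [0.13, 3.138, -0.0]
ft_force: [4.9, -0.9, -2.0]
grip_width: 0.484
grip_force: 8.4
```

Call:
move_arm --increments "0 0 0 0 0 0 133;0 0 0 0 0 0 133;0 0 0 0 0 0 133;0 0 0 0 0 0 133;0 0 0 0 0 0 134;0 0 0 0 0 0 134;0 0 0 0 0 0 134;0 0 0 0 0 0 134"

```text
time: 25.57
position: [0.4802, -0.1342, 0.0266]
tool_rot: [0.13, 3.138, -0.0]
ft_force: [5.4, -0.5, -1.4]
grip_width: 0.475
grip_force: 8.0
```

Past the peak (8.4 N, now 8.0 N). I'll keep to single counts.

Call:
move_arm --increments "0 0 0 0 0 0 135;0 0 0 0 0 0 135;0 0 0 0 0 0 135;0 0 0 0 0 0 135;0 0 0 0 0 0 135;0 0 0 0 0 0 135;0 0 0 0 0 0 135;0 0 0 0 0 0 135"

```text
time: 26.23
position: [0.4791, -0.1342, 0.0264]
tool_rot: [-0.131, -3.137, -0.001]
ft_force: [-0.7, 0.1, 2.5]
grip_width: 0.472
grip_force: 1.7
```

The force fell from 8.0 to 1.7 N: the rivet snapped. I stop here and let go.

Call:
move_arm --increments "0 0 0 0 0 0 130;0 0 0 0 0 0 120;0 0 0 0 0 0 110;0 0 0 0 0 0 100;0 0 0 0 0 0 88;0 0 0 0 0 0 76;0 0 0 0 0 0 64;0 0 0 0 0 0 50"

```text
time: 26.9
position: [0.4797, -0.1341, 0.0263]
tool_rot: [-0.13, -3.138, -0.0]
ft_force: [-0.3, 0.6, -1.2]
grip_width: 0.753
grip_force: 0.8
```

Call:
move_arm --increments "0 0 0 0 0 0 40;0 0 0 0 0 0 20;0 0 0 0 0 0 0;0 0 0 0 0 0 0;0 0 0 0 0 0 0;0 0 5 0 0 0 0;0 0 15 0 0 0 0;0 0 20 0 0 0 0"

```text
time: 27.57
position: [0.4787, -0.134, 0.0661]
tool_rot: [-0.13, -3.136, 0.0]
ft_force: [-0.0, 0.2, -0.0]
grip_width: 0.999
grip_force: 0.0
```

Call:
move_arm --increments "0 0 30 0 0 0 0;0 0 30 0 0 0 0;0 0 30 0 0 0 0;0 0 30 0 0 0 0;0 0 30 0 0 0 0;20 0 0 0 0 0 0;40 0 0 0 0 0 0;40 0 0 0 0 0 0"

```text
time: 28.23
position: [0.5815, -0.1342, 0.2188]
tool_rot: [0.13, 3.135, 0.002]
ft_force: [-0.3, -0.7, -0.1]
grip_width: 0.998
grip_force: 0.0
```

Call:
move_arm --increments "40 0 0 0 0 0 0;8 0 0 0 0 0 0;0 0 0 0 0 0 0;0 0 0 0 0 0 0;0 0 0 0 0 0 0;0 0 0 0 0 0 0;0 0 0 0 0 0 0;0 0 0 0 0 0 0"

```text
time: 28.9
position: [0.6274, -0.1343, 0.2175]
tool_rot: [0.131, 3.138, 0.001]
ft_force: [-0.6, 0.4, -0.5]
grip_width: 1.002
grip_force: 0.0
```

```bash
python3 m.py w6.png; python3 - <<'E'
from h import *
p=ctrl.get_image('side')
m=ctrl.silhouettes('press',p)[0]['region'];v,u=np.where(m);cv,cu=int(np.median(v)),int(np.median(u))
cu=min(max(cu,80),479);cv=min(max(cv,75),340)
a=cv2.resize(p['frame'][cv-75:cv+75,cu-80:cu+80,::-1],(400,400))
w=cv2.resize(cv2.imread('pics/w6.png')[90:210,220:340],(400,400),interpolation=2)
cv2.imwrite('pics/s6.png',np.hstack([a,w]))
E
```

```text
t 28.9 tcp [ 627.4 -134.3  217.5] yaw-y 85.22 z [ 0.001  0.001 -1.   ] F [-0.64  0.37 -0.47] w 87.16 gf 0.0
handle [[-124.5, -87.5, -46.5], [-33.7, -27.6, -22.5], [53.1, 59.5, 61.6]]
handle [[-124.1, -86.3, -46.2], [24.0, 29.6, 35.2], [56.9, 59.6, 61.6]]
tagtop 703 [[-23.0, 1.2, 26.6], [-4.7, 0.5, 5.7], [105.2, 111.8, 113.7]]
(array([ 570.9, -141.7]), array([10.6, 50. ]), 84.8, 703)
```

View pics/s6.png

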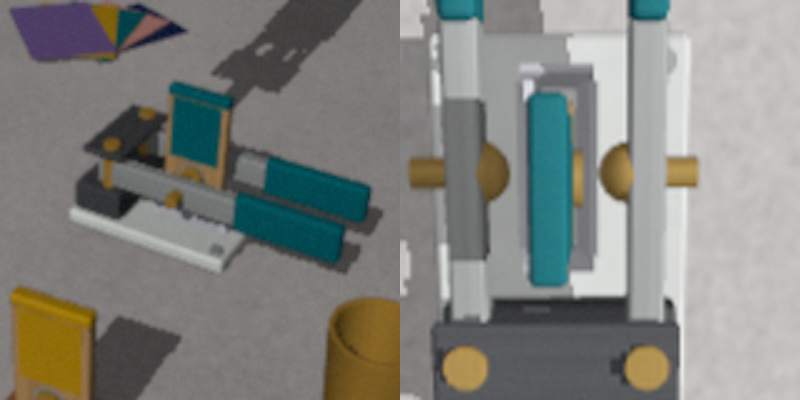

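The final view shows the handles sprung open and the tag upright and seated (top at 111.8 mm). The rivet cap by the tag at (578,178) is now thin, about 3 mm proud. The arm is clear, so I'm handing in.

```bash
python3 -c "
from bench import ctrl
print(ctrl.close_job())"
```

```text
the job is handed in; nothing more can be done
None
```

The job is handed in: the teal tag stands seated in the press with its rivet snapped shut (highest handle reading 8.4 N, dropping to 1.7 N, where I stopped), the handles sprang back open, and I never touched the mustard tag, jar or cup.

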